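# Put the mixed-up bench supplies back on their own trays

### The job

Three supplies were put back on each other's trays: stand the brown bottle in the middle of the round tray, the strip carton in the middle of the oblong tray with its long side along the tray's, and the pouch bundle in the middle of the square tray with its sides parallel to the tray's. The flat rubber mat is free for parking on the way. Keep all three upright throughout and leave the small vial and the meter standing among the trays where they are; the similar stock in and beside the foam box at the far right is not part of the job.

Things in the scene. Friction and masses are not known exactly. Their poses are not given: they have to be found in the camera images.
- bottle: brown reagent bottle with a red screw cap, standing: round body 49 mm across up to about 90 mm, then a shoulder and a 28 mm cap; 116 mm tall, about 0.13 kg. Starts upright on the square tray. Origin: centre of its underside, z up.
- carton: small white and green test-strip carton (box), standing: 30 mm along its x, 78 mm along its y, 72 mm tall, about 0.08 kg. Starts upright on the round tray, any yaw. Origin: centre of its underside, z up.
- bundle: upright block of white foil pouches standing side by side, rigid: 75 mm along its x, 57 mm along its y, firm up to 63 mm, a few corners to 68 mm; about 0.08 kg. To be gripped across the 57 mm. Starts upright on the oblong tray, its x roughly along the tray's long side. Origin: centre of its underside, z up.
- round_tray: round grey plastic drip tray fixed to the desk: 116 mm outside diameter, floor 3 mm thick, inside about 107 mm across at the floor, lip top 10 mm above the desk. Origin: centre of its underside on the desk (z = 0). Home of the bottle.
- square_tray: square grey plastic drip tray fixed to the desk: 106 x 106 mm outside, 100 x 100 mm inside, floor 3 mm thick, lip top 10 mm above the desk, sides along its x and y. Origin: centre of its underside on the desk. Home of the pouch bundle (either side may face either way).
- oblong_tray: oblong grey plastic drip tray fixed to the desk: 88 mm along its x, 122 mm along its y (long side) outside, 82 x 116 mm inside, floor 3 mm thick, lip top 10 mm above the desk. Origin: centre of its underside on the desk. Home of the carton, whose 78 mm side goes along the tray's long side.
- parking_mat: flat dark rubber mat without a lip, fixed to the desk: 110 x 110 mm, 3 mm thick, empty at the start. Origin: centre of its underside on the desk. A free spot for parking.
- vial: bystander: small dark vial with red cap, 21 mm across, 45 mm tall, standing on the desk. Origin: centre of its underside.
- meter: bystander: green and black hand-held meter standing on its edge, 28 mm along its x, 88 mm along its y, 54 mm tall. Origin: centre of its underside.
Things that resemble listed ones, but are neither listed nor needed, are in the scene too. Of the things that look like the bundle, take the one that is farthest to the robot's right at the start.

How it is judged:
At the end, for the whole second after the job is handed in: Bottle on the round, carton on the oblong, bundle on the square tray: each within 12 mm of the tray's centre, upright (0.1 rad), underside below 9 mm, released and at rest; carton's long side within 0.2 rad of the oblong tray's, bundle's sides within 0.2 rad of the square tray's (horizontal distance between bottle and round_tray below 0.012 m and height (world z) of each of bottle, carton, bundle below 0.009 m and angle between each of bottle, carton, bundle's own z axis and vertical below 0.1 rad and linear speed of each of bottle, carton, bundle below 0.02 m/s and horizontal distance between carton and oblong_tray below 0.012 m and horizontal distance between bundle and square_tray below 0.012 m and angle between the y axis of carton and the y axis of oblong_tray, either way round below 0.2 rad and (angle between the x axis of bundle and the x axis of square_tray, either way round below 0.2 rad or angle between the x axis of bundle and the y axis of square_tray, either way round below 0.2 rad)); the robot touches nothing.
It fails at once if the bottle, carton or bundle tipped over (more than 0.5 rad) (angle between any of bottle, carton, bundle's own z axis and vertical above 0.5 rad).
It fails at once if the vial was shoved more than 20 mm or knocked over (distance of vial from where it was at the start of the episode above 0.02 m or angle between vial's own z axis and vertical above 0.7 rad).
It fails at once if the meter was shoved more than 20 mm or knocked over (distance of meter from where it was at the start of the episode above 0.02 m or angle between meter's own z axis and vertical above 0.7 rad).
It also fails if it takes over 107 s, if anything falls off the work surface, if the arm or the gripper's body presses on something with over 40 N, if the wrist force passes 120 N, or if a joint passes its speed limit or range.

### The arm

A 7-joint arm with a two-finger parallel gripper is mounted at the origin on a cart in front of the work surface, level with it; the furniture and walls round the work are solid. World frame = base frame: x ahead of the robot, y to its left, z up, the work surface at z = 0. Lengths are in m, angles in rad, forces in N, time in s.
With the tool pointing down it reaches from about 0.4 to 0.85 m from the base axis. Payload 10.4 kg.
Tool frame: the origin (TCP) lies at the very end of the fingers, on their centre line; the grasp point (between the pads) lies grip_depth behind it (grip_depth is the distance from the TCP to the grasp point, in m); z points along the fingers, y is the line along which they close (so a half turn about z gives the same grasp; the last joint's range is limited). The gripper opens to 87 mm and grips with 3 to 60 N. Pads are 19 mm wide; open, the fingers measure 117 mm over their backs; the gripper's body (75 mm by 190 mm) begins 51 mm behind the grasp point.
Start: joints at [-1.149, 0.332, -0.065, 1.46, 0.022, 1.35, -0.088], TCP at [0.269, 0.564, 0.191] pointing down, gripper open.
Joint ranges: [-2.6, 2.6], [-0.5, 2.12], [-1.47, 1.34], [0.16, 2.42], [-1.27, 4.41], [0.06, 2.06], [-2.6, 2.6]. Speed limits (rad/s): [2.22, 2.22, 2.79, 2.79, 3.14, 3.14, 3.14].

### API

Orientations are given as a unit quaternion [w, x, y, z].
In Python, from cell import read_state, read_camera, camera_params, close_job, grip_depth gives the robot as it stands.
- The arm moves only by the shell command python3 -m handwheel 'ROWS'. ROWS is rows parted by semicolons, their numbers by spaces, 1 to 10 of them, each of 5 numbers: the finger opening in m, then dx, dy, dz in m, then a turn about the tool's z in rad; each row is the pose to reach, as a shift and turn from the pose commanded when the command began, along the tool's axes at that moment; what a row does not reach only later rows make up. A row lasts 1/12 s, in which the tool goes at most 0.0417 m and 0.125 rad, less where a joint would pass 70% of its speed; a pose out of reach is approached as far as the arm can. The fingers move at their own pace and stop on an object; the grip force is fixed at half the most. Time passes only in rows, so rows that do not move let the fingers close. It prints the time, the measured TCP pose, the force, the opening and the grip force at its end.
- read_state(): the state, without advancing time (a new reading comes with each control period).
- read_camera(name): name is "scene" or "top" or "wrist"; returns (picture, depth): 480x640x3 uint8, blue, green, red; 480x640 float32, m along the optical axis (not along the pixel's ray), 0 where there is no reading.
- camera_params(name): a dict with "camera_matrix" (3x3 intrinsics, pixels), "rvec" (rotation vector, rad) and "tvec" (3), from world to camera coordinates, as OpenCV has them; the wrist camera has in their place "mount" (4x4, takes a point from camera to tool coordinates, whose origin is the TCP and whose axes are the flange's). Camera axes: x right, y down, z forward; pixel columns grow to the right and rows downward; lengths in m; the calibration is good to about 2 mm. A picture is of the moment at which its call begins: read the wrist's pose just before it. camera_params takes no time and is no camera call.
- close_job(): hands the job in; it is judged then, once.
The state is a dict: "time_s": time; "q": joint angles; "dq": joint speeds; "joint_torque": joint torques, N m; "tcp_pos": TCP position; "ee_rot": TCP orientation; "ft_force": force on the tool from outside, world axes, zero at the start; "moment": the same for the moment, N m; "opening": finger opening in m; "grip_force": force on a finger pad.
Only numpy, scipy, OpenCV 4.12 (cv2) and the standard library are available. Lean on these libraries where they do the work, as an engineer would, in place of code of your own. Each camera call takes 0.05 s, during which the arm holds its last target. There are 200 camera calls.

## Working session

There is one attempt and no reset: what is moved stays moved. The work goes in short steps, Python scripts to look and compute and a shell command to move; the robot and the scene stay as the last step left them, time stands still between calls to the robot, and variables do not carry over. Pictures are saved under pics/ and viewed, at most 14 in all, crops included, and the job is handed in when it is done.

```bash
mkdir -p pics; ls
cat > h.py <<'E'
import numpy as np, cv2
from cell import *
def cam(n):
    p=camera_params(n); K=np.array(p["camera_matrix"]); 
    R=cv2.Rodrigues(np.array(p["rvec"],float))[0]; t=np.array(p["tvec"],float).ravel()
    return K,R,t
def ray(n,px,z):
    K,R,t=cam(n); px=np.atleast_2d(np.array(px,float))
    d=(np.c_[px,np.ones(len(px))]@np.linalg.inv(K).T)@R; c=-R.T@t
    return c+d*((z-c[2])/d[:,2])[:,None]
def cloud(n,depth):
    K,R,t=cam(n); v,u=np.mgrid[:480,:640]
    p=np.stack([(u-K[0,2])/K[0,0]*depth,(v-K[1,2])/K[1,1]*depth,depth],-1)
    return (p-t)@R
def proj(n,P):
    K,R,t=cam(n); p=(np.atleast_2d(P)@R.T+t)@K.T; return p[:,:2]/p[:,2:]
E
python3 - <<'E'
from h import *
s=read_state(); print(s["time_s"],s["tcp_pos"],s["ee_rot"],s["opening"],grip_depth)
for n in("scene","top"):
    im,d=read_camera(n); cv2.imwrite(f"pics/{n}0.png",im); np.savez(f"{n}0.npz",im=im,d=d)
    K,R,t=cam(n); print(n,-R.T@t,(d>0).mean())
print(camera_params("wrist"))
E
```

```text
pics
0.0 [0.26870343 0.5638167  0.19014827] [-1.35743100e-04  2.20532167e-01  9.75379451e-01 -6.86208725e-04] 0.08698684202053128 0.0187
scene [ 0.01584501 -0.56657242  0.63551416] 0.9959993489583333
top [0.33475354 0.07961582 1.62843668] 0.995859375
{'camera_matrix': array([[402.17494122,   0.        , 318.09990413],
       [  0.        , 402.17494122, 236.55901427],
       [  0.        ,   0.        ,   1.        ]]), 'mount': array([[ 6.54429277e-04, -9.57548831e-01, -2.88270374e-01,
         8.06916040e-02],
       [ 9.99999691e-01,  7.51921621e-04, -2.27469070e-04,
         1.10029347e-04],
       [ 4.34569469e-04, -2.88270136e-01,  9.57549027e-01,
        -1.93468562e-01],
       [ 0.00000000e+00,  0.00000000e+00,  0.00000000e+00,
         1.00000000e+00]])}
```

View pics/scene0.png

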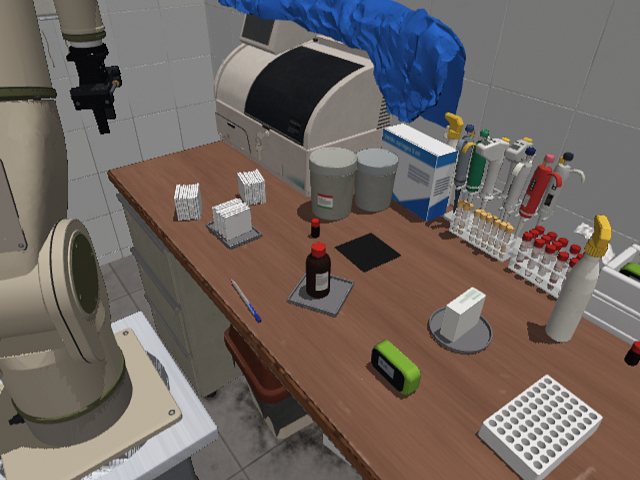

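View pics/top0.png

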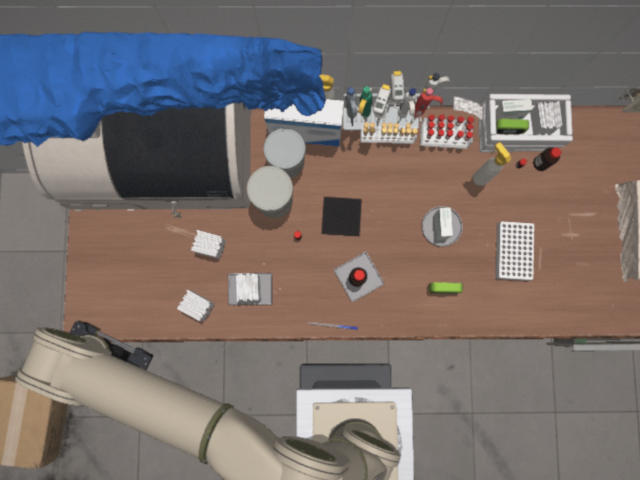

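Bundle look-alikes in the top view are at (208,244), (195,306), (248,288) and one inside the foam box at (551,115). The foam-box one is excluded, so the one at (248,288), standing on the oblong tray, is the farthest right and fits. Next I'll confirm it in a crop and measure.

```bash
cat > meas.py <<'E'
from h import *
from scipy import ndimage
f=np.load("top0.npz"); im,d=f["im"],f["d"]; P=cloud("top",d)
print("desk z",np.median(P[250:330,280:330,2]))
hsv=cv2.cvtColor(im,cv2.COLOR_BGR2HSV)
def rect(mask,z,roi,name):
    m=np.zeros((480,640),np.uint8); x0,y0,x1,y1=roi; m[y0:y1,x0:x1]=mask[y0:y1,x0:x1]
    l,n=ndimage.label(m); k=1+np.argmax(ndimage.sum(m,l,range(1,n+1))); v,u=np.nonzero(l==k)
    # pixel corners so that areas are full
    px=np.concatenate([np.c_[u+a,v+b] for a in(-.5,.5) for b in(-.5,.5)])
    W=ray("top",px,z)[:,:2].astype(np.float32)
    (c,s,a)=cv2.minAreaRect(W); h=cv2.convexHull(W)
    M=cv2.moments(h); print(name,"rect c",np.round(c,4),"size",np.round(s,4),"ang",round(a,1),"hull cen",round(M['m10']/M['m00'],4),round(M['m01']/M['m00'],4),"circ",cv2.minEnclosingCircle(W))
H,S,V=cv2.split(hsv)
gray=(S<60)&(V>60)
z=P[...,2]
dark=(V<50)
white=z>0.04
rect(gray,.01,(220,262,280,315),"oblong")
rect(gray&(z<.03)|((z>.02)),.01,(325,245,392,310),"square(+bottle)")
rect(gray&(z<.03),.01,(325,245,392,310),"square")
rect(gray&(z<.03),.01,(415,200,470,252),"round")
rect(dark,.003,(310,190,370,245),"mat")
rect(z>.05,.065,(220,262,280,315),"bundle")
rect(z>.055,.072,(415,200,470,252),"carton")
rect((z>.1),.116,(325,245,392,310),"bottle cap")
rect(z>.03,.045,(285,225,310,250),"vial")
rect(z>.04,.054,(420,270,475,305),"meter")
for n,r in dict(bundle=(220,262,280,315),carton=(415,200,470,252),bottle=(325,245,392,310),vial=(285,225,310,250),meter=(420,270,475,305)).items():
    q=P[r[1]:r[3],r[0]:r[2]].reshape(-1,3); print(n,"zmax",np.round(np.percentile(q[:,2],[90,99,100]),3))
E
python3 meas.py
python3 - <<'E'
import cv2,numpy as np
a=cv2.imread("pics/top0.png"); b=cv2.imread("pics/scene0.png")
t=cv2.resize(a[185:325,170:290],None,fx=4,fy=4,interpolation=2)[:500]; s=cv2.resize(a[190:310,320:475],(620,480))
s=cv2.resize(a[190:310,320:475],None,fx=2.0,fy=2.0); t=cv2.resize(a[220:325,175:290],None,fx=4,fy=4)
o=np.zeros((420,800,3),np.uint8); o[:420,:460]=t; o[:240,470:780]=s; cv2.imwrite("pics/crop1.png",o)
E
```

```text
desk z -0.00016583448182506624
oblong rect c [0.4308 0.2886] size [0.1246 0.0897] ang 89.6 hull cen 0.4309 0.2884 circ ((0.4300850033760071, 0.2881360650062561), 0.07605896890163422)
square(+bottle) rect c [ 0.4627 -0.0182] size [0.1119 0.1121] ang 29.1 hull cen 0.4628 -0.0181 circ ((0.4635896384716034, -0.018115850165486336), 0.07584863901138306)
square rect c [ 0.4627 -0.0182] size [0.1119 0.1121] ang 29.1 hull cen 0.4628 -0.0181 circ ((0.4635896384716034, -0.018115850165486336), 0.07584863901138306)
round rect c [ 0.6047 -0.2582] size [0.1178 0.1185] ang 89.6 hull cen 0.6049 -0.2576 circ ((0.6045476794242859, -0.25773391127586365), 0.06139837205410004)
mat rect c [0.6364 0.0291] size [0.1047 0.1051] ang 85.7 hull cen 0.6365 0.0293 circ ((0.6368657350540161, 0.02958882972598076), 0.07161668688058853)
bundle rect c [0.4333 0.2855] size [0.0763 0.0621] ang 0.7 hull cen 0.4329 0.2861 circ ((0.43255695700645447, 0.2850753962993622), 0.0468861423432827)
carton rect c [ 0.6065 -0.2546] size [0.0834 0.0377] ang 1.7 hull cen 0.6059 -0.2549 circ ((0.606738805770874, -0.2539738714694977), 0.044935863465070724)
bottle cap rect c [ 0.4577 -0.0128] size [0.029  0.0291] ang 89.1 hull cen 0.4588 -0.0134 circ ((0.45911556482315063, -0.014202915132045746), 0.016866372898221016)
vial rect c [0.5789 0.1508] size [0.0194 0.0197] ang 89.9 hull cen 0.5791 0.1511 circ ((0.5788732767105103, 0.15075352787971497), 0.012107636779546738)
meter rect c [ 0.4279 -0.2558] size [0.0883 0.0301] ang 89.5 hull cen 0.4279 -0.2556 circ ((0.4292214512825012, -0.25611355900764465), 0.04529856890439987)
bundle zmax [0.067 0.075 1.628]
carton zmax [0.072 0.081 1.628]
bottle zmax [0.01  0.121 1.628]
vial zmax [0.008 0.05  1.628]
meter zmax [0.052 0.06  1.628]
```

View pics/crop1.png

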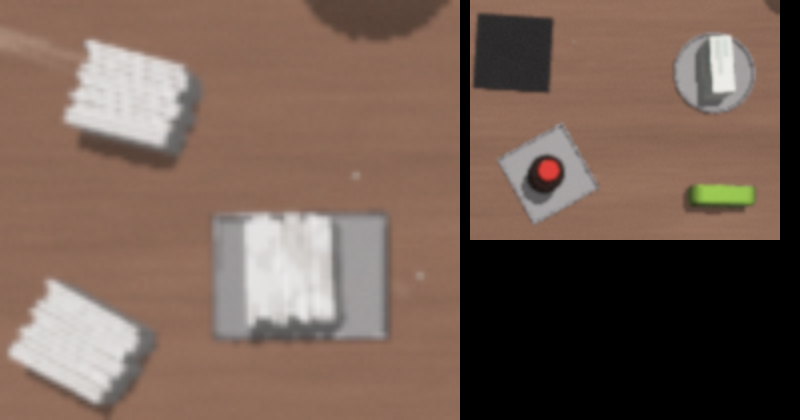

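The crop confirms it: the bundle on the oblong tray (at top px 248,288) is the rightmost of the three look-alikes on the open desk. Its measured long side looks crosswise to the tray, so I'll check it against the scene view before moving.

Run:
```python
from h import *
f=np.load("scene0.npz"); im,d=f["im"],f["d"]; P=cloud("scene",d)
def box(name,c,r,zlo,zhi):
    m=(np.abs(P[...,0]-c[0])<r)&(np.abs(P[...,1]-c[1])<r)&(P[...,2]>zlo)&(P[...,2]<zhi)
    W=P[m][:,:2].astype(np.float32); print(name,m.sum(),cv2.minAreaRect(W), np.round(np.percentile(P[m],[1,99],axis=0),3).tolist())
box("bundle",(.432,.286),.06,.054,.075)
box("carton",(.606,-.255),.06,.064,.078)
box("cap",(.458,-.013),.04,.11,.125)
box("bottle body",(.458,-.013),.04,.02,.08)
box("vial",(.579,.151),.03,.01,.05)
f=np.load("top0.npz"); P=cloud("top",f["d"])
box("top bundle",(.432,.286),.06,.058,.075)
box("top carton",(.606,-.255),.06,.066,.078)
for n,c,z in(("bundle",(.432,.286),.063),("oblong",(.4308,.2886),.01)): print(n,proj("scene",[*c,z]))
a=im[185:255,160:280]; cv2.imwrite("pics/crop2.png",cv2.resize(a,None,fx=6,fy=6,interpolation=2))
```

```text
bundle 586 ((0.42968177795410156, 0.28682437539100647), (0.07652208209037781, 0.06114021688699722), 1.3048193454742432) [[0.392, 0.258, 0.054], [0.465, 0.316, 0.072]]
carton 661 ((0.6027470231056213, -0.25472310185432434), (0.08051922917366028, 0.031605951488018036), 1.2573049068450928) [[0.563, -0.27, 0.064], [0.641, -0.24, 0.078]]
cap 144 ((0.45487523078918457, -0.012963326647877693), (0.02599404752254486, 0.02564261108636856), 25.242502212524414) [[0.442, -0.026, 0.11], [0.467, -0.001, 0.121]]
bottle body 558 ((0.4474634826183319, -0.024117326363921165), (0.02470330335199833, 0.048021841794252396), 56.16133117675781) [[0.43, -0.037, 0.021], [0.471, -0.003, 0.079]]
vial 136 ((0.5742819905281067, 0.1513877660036087), (0.020169904455542564, 0.018504628911614418), 23.39162826538086) [[0.565, 0.143, 0.01], [0.584, 0.16, 0.047]]
top bundle 525 ((0.43315431475639343, 0.28642886877059937), (0.07373266667127609, 0.05792558565735817), 0.13646042346954346) [[0.397, 0.258, 0.059], [0.469, 0.315, 0.075]]
top carton 250 ((0.6057279109954834, -0.25585994124412537), (0.07683351635932922, 0.031959168612957), 1.1647849082946777) [[0.568, -0.272, 0.067], [0.644, -0.24, 0.078]]
bundle [[232.88519969 210.04703114]]
oblong [[234.03054994 228.25704739]]
```

View pics/crop2.png

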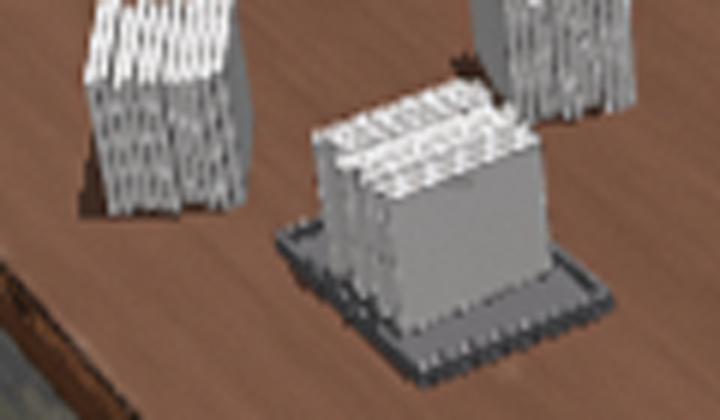

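The scene crop shows the bundle's 75 mm side across the tray, along world x, and both cameras agree. So I grip along world y. The plan is bundle → mat, carton → oblong, bottle → round, bundle → square.

```bash
cat > go.py <<'E'
# usage: go.py x y z yawdeg(of tool y, mod 180) -> shift in tool axes, turn
import sys
from h import *
from scipy.spatial.transform import Rotation as Ro
x,y,z,a=map(float,sys.argv[1:5]); s=read_state(); w=s["ee_rot"]
R=Ro.from_quat([w[1],w[2],w[3],w[0]]).as_matrix()
yaw=np.degrees(np.arctan2(R[1,1],R[0,1])); t=-((a-yaw+90)%180-90)
d=R.T@(np.array([x,y,z])-s["tcp_pos"])
print("t",round(s["time_s"],2),"tcp",np.round(s["tcp_pos"],4),"yaw",round(yaw,1),"q7",round(s["q"][6],2),"tilt",round(np.degrees(np.arccos(-R[2,2])),2))
print("shift",np.round(d,4),"turn",round(np.radians(t),3),"rows",round(np.linalg.norm(d)/.0417,1),round(abs(np.radians(t))/.125,1), "grip",s["opening"],s["grip_force"])
E
python3 go.py .432 .2865 .15 90.5
```

```text
t 0.1 tcp [0.2688 0.5638 0.1902] yaw 64.5 q7 -0.09 tilt 0.07
shift [-0.2667 -0.1801  0.0405] turn -0.454 rows 7.8 3.6 grip 0.086927334918491 0.0
```

```bash
python3 -m handwheel '0.087 -0.2667 -0.1801 0.0405 -0.454;0.087 -0.2667 -0.1801 0.0405 -0.454;0.087 -0.2667 -0.1801 0.0405 -0.454;0.087 -0.2667 -0.1801 0.0405 -0.454;0.087 -0.2667 -0.1801 0.0405 -0.454;0.087 -0.2667 -0.1801 0.0405 -0.454;0.087 -0.2667 -0.1801 0.0405 -0.454;0.087 -0.2667 -0.1801 0.0405 -0.454;0.087 -0.2667 -0.1801 0.0405 -0.454;0.087 -0.2667 -0.1801 0.0405 -0.454'
python3 go.py .432 .2865 .022 90.5
python3 - <<'E'
from h import *
im,d=read_camera("wrist"); cv2.imwrite("pics/w1.png",im)
E
```

```text
time_s: 0.93
tcp_pos: [0.433, 0.2847, 0.1501]
ee_rot: [-0.0, -0.002, 1.0, -0.0]
ft_force: [-0.3, 1.6, -0.4]
opening: 0.0866
grip_force: 0.0
t 0.93 tcp [0.433  0.2847 0.1501] yaw 90.3 q7 0.91 tilt 0.05
shift [0.0009 0.0019 0.1281] turn -0.004 rows 3.1 0.0 grip 0.08658392946674431 0.0
```

View pics/w1.png

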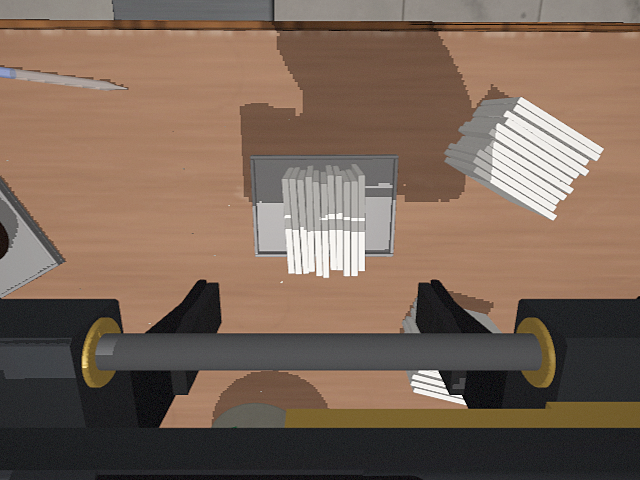

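The wrist view shows the bundle centred between the fingers (x 285–365, fingers at 218 and 422). I'll add a wrist-depth measurement, which costs no picture, and descend.

```bash
cat > wr.py <<'E'
# wr.py cx cy r zlo zhi : wrist depth cloud box
import sys
from h import *
from scipy.spatial.transform import Rotation as Ro
def wcloud():
    s=read_state(); im,d=read_camera("wrist"); p=camera_params("wrist"); K=p["camera_matrix"]; M=p["mount"]; w=s["ee_rot"]
    R=Ro.from_quat([w[1],w[2],w[3],w[0]]).as_matrix(); v,u=np.mgrid[:480,:640]
    q=np.stack([(u-K[0,2])/K[0,0]*d,(v-K[1,2])/K[1,1]*d,d],-1); q[d<=0]=9
    return im,(q@M[:3,:3].T+M[:3,3])@R.T+s["tcp_pos"]
if __name__=="__main__":
    im,P=wcloud(); a=list(map(float,sys.argv[1:]))
    for i in range(0,len(a),5):
        cx,cy,r,lo,hi=a[i:i+5]
        m=(np.hypot(P[...,0]-cx,P[...,1]-cy)<r)&(P[...,2]>lo)&(P[...,2]<hi); W=P[m]
        print(m.sum(),np.round(np.percentile(W,[0.5,99.5],axis=0),4).tolist(),[np.round(k,4) for k in cv2.minAreaRect(W[:,:2].astype(np.float32))])
E
python3 wr.py .432 .286 .055 .055 .08  .431 .2885 .08 .006 .014
```

```text
7256 [[0.3916, 0.2613, 0.0554], [0.4644, 0.318, 0.0707]] [array([0.4292, 0.2901]), array([0.0755, 0.0569]), np.float64(2.484)]
1666 [[0.3829, 0.2292, 0.0061], [0.4714, 0.3513, 0.0131]] [array([0.4273, 0.2903]), array([0.0882, 0.1221]), np.float64(0.5961)]
```

```bash
python3 go.py .4295 .2885 .023 91.5
```

```text
t 1.03 tcp [0.4316 0.2877 0.1503] yaw 90.6 q7 0.91 tilt 0.03
shift [0.002  0.0008 0.1273] turn -0.016 rows 3.1 0.1 grip 0.08703226100050672 0.0
```

```bash
python3 wr.py .432 .286 .055 .055 .08  .431 .2885 .08 .006 .014;python3 wr.py .432 .286 .055 .055 .08  .431 .2885 .08 .006 .014; python3 go.py .4295 .2885 .023 91.5
```

```text
7313 [[0.3916, 0.2614, 0.0565], [0.4644, 0.3183, 0.0709]] [array([0.4289, 0.2898]), array([0.0748, 0.0568]), np.float64(2.1711)]
1670 [[0.383, 0.2292, 0.0062], [0.4709, 0.3513, 0.0134]] [array([0.4271, 0.2903]), array([0.0876, 0.1221]), np.float64(0.5003)]
7306 [[0.3916, 0.2614, 0.0555], [0.4646, 0.3181, 0.0707]] [array([0.4297, 0.2899]), array([0.0763, 0.0569]), np.float64(1.7648)]
1701 [[0.383, 0.2294, 0.0062], [0.4711, 0.3513, 0.0136]] [array([0.4274, 0.2903]), array([0.0884, 0.1222]), np.float64(0.415)]
t 1.13 tcp [0.4314 0.2883 0.1505] yaw 90.7 q7 0.91 tilt 0.02
shift [0.0018 0.0002 0.1275] turn -0.015 rows 3.1 0.1 grip 0.08668353922040241 0.0
```

```bash
python3 -m handwheel '0.087 0.0024 0.0012 0.04 -0.015;0.087 0.0024 0.0012 0.08 -0.015;0.087 0.0024 0.0012 0.11 -0.015;0.087 0.0024 0.0012 0.1275 -0.015;0.087 0.0024 0.0012 0.1275 -0.015;0.05 0.0024 0.0012 0.1275 -0.015;0.04 0.0024 0.0012 0.1275 -0.015;0.04 0.0024 0.0012 0.1275 -0.015;0.04 0.0024 0.0012 0.1275 -0.015;0.04 0.0024 0.0012 0.1275 -0.015'; python3 go.py .634 .030 .15 90
```

```text
time_s: 1.97
tcp_pos: [0.4303, 0.2886, 0.024]
ee_rot: [0.001, -0.012, 1.0, 0.001]
ft_force: [1.1, -0.1, -0.1]
opening: 0.0615
grip_force: 0.0
t 1.97 tcp [0.4303 0.2886 0.024 ] yaw 91.4 q7 0.93 tilt 0.11
shift [-0.1975 -0.2633 -0.126 ] turn 0.024 rows 8.5 0.2 grip 0.06149872745245552 0.0
```

```bash
python3 -m handwheel '0.04 0 0 0 0;0.04 0 0 0 0;0.04 0 0 0 0;0.04 0 0 0 0;0.04 0 0 -0.025 0;0.04 0 0 -0.05 0;0.04 0 0 -0.075 0;0.04 0 0 -0.1 0;0.04 0 0 -0.1 0'; python3 go.py .634 .030 .124 90
```

```text
time_s: 2.72
tcp_pos: [0.4319, 0.2896, 0.1279]
ee_rot: [0.003, -0.012, 1.0, 0.002]
ft_force: [1.5, 0.6, -0.9]
opening: 0.0575
grip_force: 30.0
t 2.72 tcp [0.4319 0.2896 0.1279] yaw 91.4 q7 0.93 tilt 0.41
shift [-0.1958 -0.2643  0.0038] turn 0.024 rows 7.9 0.2 grip 0.05754238633908941 29.950207471847534
```

```bash
python3 -m handwheel '0.04 -0.05 -0.264 0 0.024;0.04 -0.05 -0.264 0 0.024;0.04 -0.05 -0.264 0 0.024;0.04 -0.05 -0.264 0 0.024;0.04 -0.05 -0.264 0 0.024;0.04 -0.08 -0.264 0 0.024;0.04 -0.196 -0.264 0 0.024;0.04 -0.196 -0.264 0 0.024;0.04 -0.196 -0.264 0 0.024;0.04 -0.196 -0.264 0 0.024'; python3 go.py .634 .030 .024 90
```

```text
time_s: 3.55
tcp_pos: [0.6358, 0.0272, 0.121]
ee_rot: [0.0, 0.001, 1.0, -0.001]
ft_force: [-0.9, -0.1, -0.5]
opening: 0.0577
grip_force: 30.0
t 3.55 tcp [0.6358 0.0272 0.121 ] yaw 89.9 q7 1.55 tilt 0.1
shift [0.0018 0.003  0.097 ] turn -0.001 rows 2.3 0.0 grip 0.05766948736583052 29.950186908245087
```

```bash
python3 -m handwheel '0.04 0 0 0.035 0;0.04 0 0 0.065 0;0.04 0 0 0.085 0;0.04 0 0 0.096 0;0.04 0 0 0.096 0;0.04 0 0 0.096 0;0.087 0 0 0.096 0;0.087 0 0 0.096 0;0.087 0 0 0.096 0;0.087 0 0 0.096 0'; python3 go.py .634 .030 .024 90
```

```text
time_s: 4.38
tcp_pos: [0.6325, 0.029, 0.0276]
ee_rot: [0.001, -0.0, 1.0, 0.0]
ft_force: [0.1, 0.2, 0.1]
opening: 0.0767
grip_force: 0.0
t 4.38 tcp [0.6325 0.029  0.0276] yaw 90.0 q7 1.57 tilt 0.06
shift [-0.0015  0.001   0.0036] turn 0.0 rows 0.1 0.0 grip 0.07674016045930436 0.0
```

```bash
python3 -m handwheel '0.087 0 0 0 0;0.087 0 0 -0.04 0;0.087 0 0 -0.08 0;0.087 0 -0.04 -0.12 0;0.087 0.03 -0.284 -0.125 0;0.087 0.03 -0.284 -0.125 0;0.087 0.03 -0.284 -0.125 0;0.087 0.03 -0.284 -0.125 0;0.087 0.03 -0.284 -0.125 0;0.087 0.03 -0.284 -0.125 0'; python3 go.py .604 -.255 .15 91
```

```text
time_s: 5.22
tcp_pos: [0.6025, -0.2503, 0.1521]
ee_rot: [0.0, -0.0, 1.0, 0.0]
ft_force: [1.2, 0.2, -0.2]
opening: 0.0869
grip_force: 0.0
t 5.22 tcp [ 0.6025 -0.2503  0.1521] yaw 90.0 q7 2.03 tilt 0.04
shift [-0.0015 -0.0047  0.0021] turn -0.017 rows 0.1 0.1 grip 0.08689671164921486 0.0
```

```bash
python3 -m handwheel '0.087 0 -0.037 0 0;0.087 0 -0.037 0 0;0.087 0 -0.037 0 0;0.087 0 -0.037 0 0'; python3 go.py .604 -.255 .15 91; python3 wr.py .605 -.255 .055 .064 .08  .605 -.257 .08 .006 .014; python3 go.py .604 -.255 .15 91
```

```text
time_s: 5.55
tcp_pos: [0.6031, -0.2848, 0.1513]
ee_rot: [-0.0, -0.0, 1.0, 0.0]
ft_force: [0.0, 0.8, -0.8]
opening: 0.0869
grip_force: 0.0
t 5.55 tcp [ 0.6031 -0.2848  0.1513] yaw 90.0 q7 2.08 tilt 0.05
shift [-0.0009  0.0298  0.0013] turn -0.017 rows 0.7 0.1 grip 0.08690207617211808 0.0
4743 [[0.5641, -0.2689, 0.0655], [0.6414, -0.2375, 0.0767]] [array([ 0.6032, -0.253 ]), array([0.0782, 0.0304]), np.float64(2.0004)]
1649 [[0.5448, -0.3132, 0.0061], [0.6571, -0.199, 0.0126]] [array([ 0.6001, -0.2565]), array([0.1109, 0.115 ]), np.float64(11.8371)]
t 5.6 tcp [ 0.6035 -0.2838  0.1514] yaw 90.1 q7 2.08 tilt 0.06
shift [-0.0006  0.0288  0.0014] turn -0.016 rows 0.7 0.1 grip 0.08694187457930103 0.0
```

The extra −37 mm in y was my slip: I'd typed that row before reading the first result. It was harmless at this height, and I'm correcting it on the way down to the carton.

```bash
python3 -m handwheel '0.087 0.0005 0.0305 0 -0.035;0.087 0.0005 0.0305 0 -0.035;0.087 0.0005 0.0305 0.04 -0.035;0.087 0.0005 0.0305 0.08 -0.035;0.087 0.0005 0.0305 0.11 -0.035;0.087 0.0005 0.0305 0.1215 -0.035;0.087 0.0005 0.0305 0.1215 -0.035;0.02 0.0005 0.0305 0.1215 -0.035;0.02 0.0005 0.0305 0.1215 -0.035;0.02 0.0005 0.0305 0.1215 -0.035'; python3 go.py .603 -.253 .03 92
```

```text
time_s: 6.43
tcp_pos: [0.604, -0.2553, 0.0325]
ee_rot: [0.002, -0.018, 1.0, -0.0]
ft_force: [-0.3, 0.3, 0.5]
opening: 0.074
grip_force: 0.0
t 6.43 tcp [ 0.604  -0.2553  0.0325] yaw 92.0 q7 2.1 tilt 0.21
shift [0.0009 0.0023 0.0025] turn 0.001 rows 0.1 0.0 grip 0.07397021224436419 0.0
```

```bash
python3 -m handwheel '0.02 0 0 0 0;0.02 0 0 0 0;0.02 0 0 0 0;0.02 0 0 0 0;0.02 0 0 0 0;0.02 0 0 0 0;0.02 0 0 0 0;0.02 0 0 0 0'; python3 go.py .603 -.253 .03 92
```

```text
time_s: 7.1
tcp_pos: [0.6024, -0.2549, 0.03]
ee_rot: [-0.0, -0.018, 1.0, 0.0]
ft_force: [-0.0, 0.8, 0.2]
opening: 0.0295
grip_force: 30.0
t 7.1 tcp [ 0.6024 -0.2549  0.03  ] yaw 92.0 q7 2.1 tilt 0.01
shift [-0.0007  0.0019 -0.    ] turn 0.0 rows 0.0 0.0 grip 0.029548164906087932 29.983797669410706
```

```bash
python3 go.py .428 .2895 .17 0.5; python3 -m handwheel '0.02 0 0 -0.03 0;0.02 0 0 -0.07 0;0.02 0 0 -0.105 0;0.02 0 0 -0.14 0;0.02 0.02 0.04 -0.14 0.1;0.02 0.04 0.08 -0.14 0.2;0.02 0.06 0.12 -0.14 0.3;0.02 0.08 0.15 -0.14 0.4;0.02 0.09 0.19 -0.14 0.5;0.02 0.1 0.23 -0.14 0.6'; python3 go.py .428 .2895 .17 0.5
```

```text
t 7.1 tcp [ 0.6024 -0.2549  0.03  ] yaw 92.0 q7 2.1 tilt 0.01
shift [ 0.1552  0.5502 -0.14  ] turn -1.544 rows 14.1 12.4 grip 0.029548164906087932 29.983797669410706
time_s: 7.93
tcp_pos: [0.4953, -0.0347, 0.1701]
ee_rot: [0.0, 0.277, 0.961, 0.0]
ft_force: [1.3, 0.9, -1.0]
opening: 0.0299
grip_force: 30.0
t 7.93 tcp [ 0.4953 -0.0347  0.1701] yaw 57.8 q7 1.01 tilt 0.04
shift [0.2295 0.2387 0.0003] turn 1.001 rows 7.9 8.0 grip 0.029878752984932384 29.97668892145157
```

```bash
python3 -m handwheel '0.02 0.2295 0.2387 0 1.001;0.02 0.2295 0.2387 0 1.001;0.02 0.2295 0.2387 0 1.001;0.02 0.2295 0.2387 0 1.001;0.02 0.2295 0.2387 0 1.001;0.02 0.2295 0.2387 0 1.001;0.02 0.2295 0.2387 0 1.001;0.02 0.2295 0.2387 0 1.001;0.02 0.2295 0.2387 0 1.001;0.02 0.2295 0.2387 0 1.001'; python3 go.py .428 .2895 .0305 0.5
python3 - <<'E'
from h import *
from wr import wcloud
im,P=wcloud(); cv2.imwrite("pics/w2.png",im)
m=(np.hypot(P[...,0]-.429,P[...,1]-.289)<.085)&(P[...,2]>.006)&(P[...,2]<.0135); W=P[m]; print(m.sum(),np.percentile(W,[.5,99.5],axis=0).round(4).tolist(),cv2.minAreaRect(W[:,:2].astype(np.float32)))
E
python3 go.py .428 .2895 .0305 0.5
```

```text
time_s: 8.77
tcp_pos: [0.4246, 0.2949, 0.1698]
ee_rot: [-0.001, 0.702, 0.712, 0.0]
ft_force: [-1.6, 0.1, -0.7]
opening: 0.0299
grip_force: 30.0
t 8.77 tcp [0.4246 0.2949 0.1698] yaw 0.7 q7 -0.67 tilt 0.16
shift [-0.0058  0.0035  0.1393] turn 0.004 rows 3.3 0.0 grip 0.02986862672251737 29.984915256500244
1376 [[0.3836, 0.2298, 0.0062], [0.4721, 0.3513, 0.0115]] ((0.42800241708755493, 0.2901308536529541), (0.08835233747959137, 0.12183523923158646), 0.5498335361480713)
t 8.82 tcp [0.4256 0.2924 0.1697] yaw 0.9 q7 -0.67 tilt 0.08
shift [-0.0031  0.0025  0.1392] turn 0.007 rows 3.3 0.1 grip 0.02978656298413555 29.983540177345276
```

View pics/w2.png

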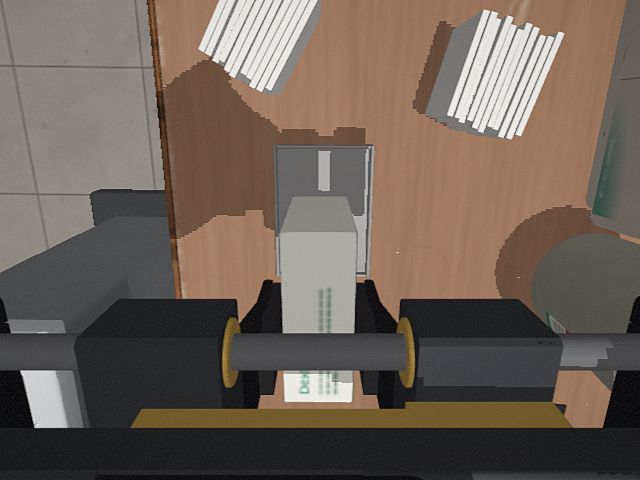

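The carton hangs upright over the empty oblong tray (tray centred near px 325,210), and both look-alikes are clear. Lowering now, with a check before release.

```bash
python3 -m handwheel '0.02 0 0 0 0.005;0.02 0 0 0.03 0.005;0.02 0 0 0.06 0.005;0.02 0 0 0.09 0.005;0.02 0 0 0.11 0.005;0.02 0 0 0.11 0.005;0.02 0 0 0.11 0.005;0.02 0 0 0.11 0.005'; python3 go.py .428 .2897 .0305 0.5
```

```text
time_s: 9.48
tcp_pos: [0.4291, 0.2875, 0.0617]
ee_rot: [0.0, 0.704, 0.71, 0.001]
ft_force: [0.2, -0.8, -1.1]
opening: 0.0296
grip_force: 30.0
t 9.48 tcp [0.4291 0.2875 0.0617] yaw 0.4 q7 -0.65 tilt 0.12
shift [ 0.0022 -0.0011  0.0312] turn -0.001 rows 0.7 0.0 grip 0.029570873535181584 29.982634484767914
```

```bash
python3 -m handwheel '0.02 0.0018 -0.001 0.012 0;0.02 0.0018 -0.001 0.024 0;0.02 0.0018 -0.001 0.0305 0;0.02 0.0018 -0.001 0.0305 0;0.02 0.0018 -0.001 0.0305 0;0.02 0.0018 -0.001 0.0305 0'; python3 go.py .428 .2895 .0305 0.5
```

```text
time_s: 9.98
tcp_pos: [0.4273, 0.2898, 0.0306]
ee_rot: [-0.0, 0.704, 0.71, 0.001]
ft_force: [-0.5, 0.2, 0.1]
opening: 0.0296
grip_force: 30.0
t 9.98 tcp [0.4273 0.2898 0.0306] yaw 0.5 q7 -0.66 tilt 0.07
shift [-0.0003  0.0007  0.0001] turn -0.0 rows 0.0 0.0 grip 0.029550588535360685 29.98333990573883
```

```bash
python3 -m handwheel '0.087 0 0 0 0;0.087 0 0 0 0;0.087 0 0 0 0;0.087 0 0 0 0;0.087 0 0 0 0;0.087 0 0 -0.02 0;0.087 0 0 -0.06 0;0.087 0 0 -0.1 0;0.087 0 0 -0.14 0;0.087 0 0 -0.14 0'; python3 go.py .456 -.0135 .17 0; python3 wr.py .428 .29 .055 .064 .08
```

```text
time_s: 10.82
tcp_pos: [0.4299, 0.2919, 0.1778]
ee_rot: [0.0, 0.704, 0.71, 0.006]
ft_force: [1.2, 0.9, -0.2]
opening: 0.0841
grip_force: 0.0
t 10.82 tcp [0.4299 0.2919 0.1778] yaw 0.5 q7 -0.67 tilt 0.66
shift [-0.3056  0.0234  0.0056] turn 0.008 rows 7.4 0.1 grip 0.0841065749641056 0.0
3917 [[0.4121, 0.25, 0.0656], [0.4422, 0.3271, 0.0768]] [array([0.4271, 0.2883]), array([0.0303, 0.078 ]), np.float64(0.6326)]
```

```bash
python3 -m handwheel '0.087 -0.04 0.003 0 0;0.087 -0.08 0.006 0 0;0.087 -0.12 0.009 0 0;0.087 -0.16 0.012 0 0;0.087 -0.2 0.015 0 0;0.087 -0.24 0.018 0 0;0.087 -0.275 0.021 0 0;0.087 -0.3 0.0234 0 0;0.087 -0.3056 0.0234 0 0.008;0.087 -0.3056 0.0234 0 0.008'; python3 -m handwheel '0.087 0 0 0 0;0.087 0 0 0 0'; python3 wr.py .456 -.0135 .03 .113 .125 .462 -.018 .085 .006 .014; python3 go.py .456 -.0135 .06 0
```

```text
time_s: 11.7
tcp_pos: [0.4524, -0.0177, 0.1688]
ee_rot: [-0.0, 0.708, 0.706, -0.0]
ft_force: [0.5, 0.6, -0.4]
opening: 0.0867
grip_force: 0.0
time_s: 11.87
tcp_pos: [0.4527, -0.0144, 0.1691]
ee_rot: [-0.0, 0.706, 0.708, -0.0]
ft_force: [-0.2, -0.4, 0.3]
opening: 0.0868
grip_force: 0.0
1403 [[0.443, -0.0236, 0.1134], [0.4686, 0.0029, 0.12]] [array([ 0.4557, -0.0104]), array([0.027 , 0.0268]), np.float64(43.8605)]
1745 [[0.3908, -0.0858, 0.0061], [0.5293, 0.0529, 0.0127]] [array([ 0.4601, -0.017 ]), array([0.1062, 0.1066]), np.float64(28.9446)]
t 11.92 tcp [ 0.4527 -0.0144  0.1692] yaw 0.2 q7 -0.08 tilt 0.04
shift [0.0008 0.0034 0.1092] turn 0.003 rows 2.6 0.0 grip 0.0870037242331979 0.0
```

```bash
python3 -m handwheel '0.087 0.0035 0.003 0 0;0.087 0.0035 0.003 0.03 0;0.087 0.0035 0.003 0.06 0;0.087 0.0035 0.003 0.09 0;0.087 0.0035 0.003 0.109 0;0.087 0.0035 0.003 0.109 0;0.03 0.0035 0.003 0.109 0;0.03 0.0035 0.003 0.109 0;0.03 0.0035 0.003 0.109 0;0.03 0.0035 0.003 0.109 0'; python3 -m handwheel '0.03 0 0 0 0;0.03 0 0 0 0;0.03 0 0 0 0;0.03 0 0 0 0;0.03 0 0 0 0;0.03 0 0 0 0'; python3 go.py .602 -.256 .2 0
```

```text
time_s: 12.75
tcp_pos: [0.4569, -0.0121, 0.0618]
ee_rot: [0.001, 0.707, 0.707, 0.001]
ft_force: [-1.4, 1.3, 0.3]
opening: 0.0682
grip_force: 0.0
time_s: 13.25
tcp_pos: [0.4558, -0.0124, 0.0605]
ee_rot: [-0.0, 0.707, 0.707, -0.0]
ft_force: [-0.1, -0.3, -0.7]
opening: 0.0384
grip_force: 27.2
t 13.25 tcp [ 0.4558 -0.0124  0.0605] yaw 0.0 q7 -0.04 tilt 0.02
shift [-0.2437  0.146  -0.1396] turn 0.001 rows 7.6 0.0 grip 0.03843725815845161 27.207730365917087
```

The opening reads 38 mm where the body should be 49 mm, so I'll look before lifting.

Run:
```python
from h import *
o=[]
for n in("scene","wrist"):
    im,d=read_camera(n); o.append(im)
    if n=="scene":
        P=cloud(n,d); m=(np.hypot(P[...,0]-.456,P[...,1]+.012)<.07)&(P[...,2]>.02)&(P[...,2]<.06); print(np.percentile(P[m],[1,99],axis=0).round(3))
s=o[0][220:330,250:400]
cv2.imwrite("pics/c3.png",np.vstack([cv2.resize(s,(409,300)),cv2.resize(o[1],(409,300))]))
s=read_state(); print(s["opening"],s["grip_force"],s["ft_force"],s["moment"])
```

```text
[[ 0.43  -0.037  0.02 ]
 [ 0.47  -0.004  0.059]]
0.03852241199690122 27.19661308452487 [ 0.2510263   0.16147708 -0.50839638] [-0.10693718  0.04064359  0.01906104]
```

View pics/c3.png

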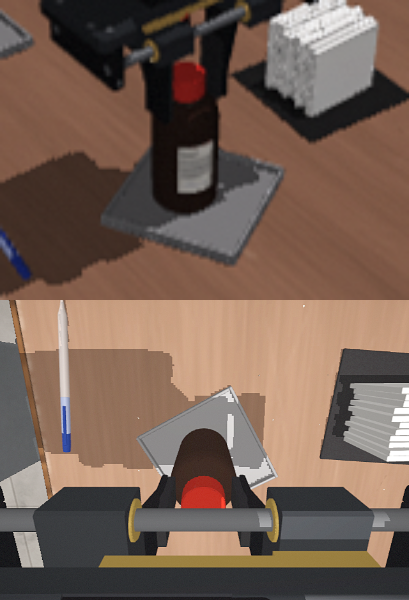

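Run:
```python
from h import *
from wr import wcloud
im,P=wcloud(); s=read_state(); print(s["tcp_pos"])
hsv=cv2.cvtColor(im,cv2.COLOR_BGR2HSV)
red=(hsv[...,1]>150)&((hsv[...,0]<10)|(hsv[...,0]>170))
near=np.hypot(P[...,0]-.456,P[...,1]+.012)<.06
W=P[red&near]; print("cap",len(W),np.percentile(W,[1,50,99],axis=0).round(4).tolist())
for lo in np.arange(.02,.11,.01):
    m=near&(P[...,2]>lo)&(P[...,2]<lo+.01)&~red; W=P[m]
    if len(W)>20: print(round(lo,2),len(W),np.percentile(W,[1,99],axis=0)[:,:2].round(4).tolist())
im,d=read_camera("scene"); P=cloud("scene",d)
hsv=cv2.cvtColor(im,cv2.COLOR_BGR2HSV)
red=(hsv[...,1]>150)&((hsv[...,0]<10)|(hsv[...,0]>170))
near=np.hypot(P[...,0]-.456,P[...,1]+.012)<.06
W=P[red&near]; print("scene cap",len(W),np.percentile(W,[1,50,99],axis=0).round(4).tolist())
```

```text
[ 0.4558457  -0.01236836  0.06048131]
cap 3098 [[0.4409, -0.0113, 0.0925], [0.4546, -0.0027, 0.118], [0.4677, 0.0031, 0.1197]]
0.02 261 [[0.4337, 0.0], [0.4767, 0.0143]]
0.03 303 [[0.4332, 0.0001], [0.4768, 0.0141]]
0.04 346 [[0.433, -0.001], [0.4764, 0.0142]]
0.05 390 [[0.4333, -0.0011], [0.4769, 0.0141]]
0.06 459 [[0.4332, -0.0001], [0.4767, 0.014]]
0.07 537 [[0.4334, -0.0012], [0.477, 0.014]]
0.08 1332 [[0.4327, -0.0063], [0.4773, 0.0136]]
0.09 3684 [[0.4286, -0.0212], [0.4809, 0.0106]]
0.1 699 [[0.427, -0.0186], [0.4826, -0.0002]]
scene cap 216 [[0.4313, -0.035, 0.0118], [0.4516, -0.021, 0.1142], [0.4751, -0.002, 0.1396]]
```

The bottle is upright and centred between the pads (body about (0.455, −0.0105), TCP (0.456, −0.012)), so the grip itself is sound. I'll do a small test lift.

```bash
python3 -m handwheel '0.03 0 0 -0.005 0;0.03 0 0 -0.01 0;0.03 0 0 -0.015 0;0.03 0 0 -0.02 0;0.03 0 0 -0.02 0;0.03 0 0 -0.02 0'
python3 - <<'E'
from h import *
from wr import wcloud
im,P=wcloud(); s=read_state(); print(s["tcp_pos"],s["opening"],s["grip_force"])
hsv=cv2.cvtColor(im,cv2.COLOR_BGR2HSV)
red=(hsv[...,1]>150)&((hsv[...,0]<10)|(hsv[...,0]>170))
near=np.hypot(P[...,0]-.456,P[...,1]+.012)<.06
W=P[red&near]; print("cap",len(W),np.percentile(W,[1,50,99],axis=0).round(4).tolist())
for lo in np.arange(.02,.11,.02):
    m=near&(P[...,2]>lo)&(P[...,2]<lo+.01)&~red; W=P[m]
    if len(W)>20: print(round(lo,2),len(W),np.percentile(W,[1,99],axis=0)[:,:2].round(4).tolist())
E
```

```text
time_s: 13.95
tcp_pos: [0.4562, -0.0123, 0.081]
ee_rot: [0.0, 0.707, 0.707, 0.0]
ft_force: [0.2, -0.3, -0.3]
opening: 0.0386
grip_force: 27.1
[ 0.45594191 -0.01232338  0.08061964] 0.03822971915014066 27.134156171232462
cap 3098 [[0.4412, -0.0113, 0.1152], [0.455, -0.0027, 0.1385], [0.4679, 0.0031, 0.1403]]
0.02 42 [[0.4344, 0.0014], [0.4766, 0.0142]]
0.04 267 [[0.4343, 0.0002], [0.4775, 0.0143]]
0.06 333 [[0.4334, -0.0011], [0.4769, 0.0143]]
0.08 444 [[0.4341, 0.0003], [0.4769, 0.0142]]
0.1 1248 [[0.4329, -0.005], [0.4778, 0.0138]]
```

```bash
python3 go.py .6015 -.2578 .14 0; python3 -m handwheel '0.03 0 0 -0.03 0;0.03 0 0 -0.06 0;0.03 -0.0246 0.0146 -0.06 0;0.03 -0.0573 0.034 -0.06 0;0.03 -0.09 0.0534 -0.06 0;0.03 -0.1228 0.0728 -0.06 0;0.03 -0.1555 0.0922 -0.06 0;0.03 -0.188 0.1115 -0.06 0;0.03 -0.2195 0.13 -0.06 0;0.03 -0.2415 0.143 -0.06 0'; python3 -m handwheel '0.03 -0.002 0.001 0 0;0.03 -0.002 0.001 0 0;0.03 -0.002 0.001 0 0'; python3 go.py .6015 -.2578 .0615 0; python3 wr.py .602 -.257 .085 .006 .0135
python3 - <<'E'
from h import *
from wr import wcloud
im,P=wcloud(); s=read_state(); print(s["tcp_pos"],s["opening"],s["grip_force"])
c=np.array([.602,-.257])
m=(np.abs(np.hypot(P[...,0]-c[0],P[...,1]-c[1])-.056)<.006)&(P[...,2]>.0085)&(P[...,2]<.0115); W=P[m]; A=np.c_[2*W[:,:2],np.ones(len(W))]
x=np.linalg.lstsq(A,(W[:,:2]**2).sum(1),rcond=None)[0]; print("circle",len(W),x[:2],np.sqrt(x[2]+x[0]**2+x[1]**2))
cv2.imwrite("pics/w4.png",im)
E
```

```text
t 14.0 tcp [ 0.4559 -0.0123  0.0806] yaw 0.0 q7 -0.05 tilt 0.02
shift [-0.2456  0.1454 -0.0594] turn 0.001 rows 7.0 0.0 grip 0.03822971915014066 27.134156171232462
time_s: 14.83
tcp_pos: [0.5995, -0.2568, 0.1396]
ee_rot: [-0.0, 0.707, 0.707, -0.001]
ft_force: [-0.4, -0.3, -0.3]
opening: 0.0381
grip_force: 27.1
time_s: 15.08
tcp_pos: [0.5997, -0.2551, 0.1398]
ee_rot: [-0.001, 0.707, 0.707, -0.0]
ft_force: [0.3, -0.3, 0.0]
opening: 0.0385
grip_force: 27.1
t 15.08 tcp [ 0.5997 -0.2551  0.1398] yaw 0.0 q7 0.51 tilt 0.09
shift [-0.0028  0.0019  0.0783] turn 0.001 rows 1.9 0.0 grip 0.0384867278329446 27.13572045788169
1403 [[0.5454, -0.2973, 0.0062], [0.6598, -0.1989, 0.0116]] [array([ 0.6033, -0.2475]), array([0.0979, 0.1156]), np.float64(86.3185)]
[ 0.59998486 -0.25420136  0.14038454] 0.03861201385697253 27.13650617748499
circle 1127 [ 0.60271791 -0.25598475] 0.05604595411213856
```

View pics/w4.png

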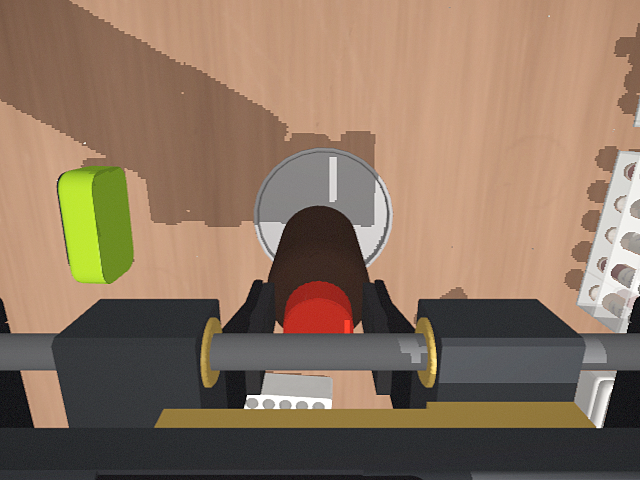

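The bottle is held upright over the round tray (tray centred near px 323,215; fitted radius 56 mm at (0.6025, −0.256)), and the meter stands clear at (95,225). Lowering.

```bash
python3 -m handwheel '0.03 -0.003 0.0025 0 0;0.03 -0.003 0.0025 0.03 0;0.03 -0.003 0.0025 0.055 0;0.03 -0.003 0.0025 0.068 0;0.03 -0.003 0.0025 0.075 0;0.03 -0.003 0.0025 0.079 0;0.03 -0.003 0.0025 0.079 0;0.03 -0.003 0.0025 0.079 0;0.03 -0.003 0.0025 0.079 0'; python3 go.py .6025 -.2577 .0605 0
```

```text
time_s: 15.93
tcp_pos: [0.6033, -0.2591, 0.0629]
ee_rot: [0.001, 0.707, 0.707, 0.001]
ft_force: [-0.2, 0.1, -1.0]
opening: 0.0383
grip_force: 27.1
t 15.93 tcp [ 0.6033 -0.2591  0.0629] yaw 0.0 q7 0.54 tilt 0.11
shift [ 0.0014 -0.0008  0.0023] turn 0.001 rows 0.1 0.0 grip 0.038280931858817195 27.13702278211713
```

```bash
python3 -m handwheel '0.03 0 0 0.0015 0;0.03 0 0 0.0015 0;0.03 0 0 0.0015 0;0.087 0 0 0.0015 0;0.087 0 0 0.0015 0;0.087 0 0 0.0015 0;0.087 0 0 0.0015 0;0.087 0 0 0.0015 0;0.087 0 0 0.0015 0;0.087 0 0 0.0015 0'; python3 -m handwheel '0.087 0 0 -0.01 0;0.087 0 0 -0.04 0;0.087 0 0 -0.08 0;0.087 0 0 -0.115 0;0.087 0 0 -0.115 0;0.087 0 0 -0.115 0'; python3 wr.py .602 -.256 .03 .112 .125; python3 go.py .634 .029 .17 90
```

```text
time_s: 16.77
tcp_pos: [0.6025, -0.2587, 0.0599]
ee_rot: [-0.0, 0.707, 0.707, 0.0]
ft_force: [-0.5, -0.5, 0.3]
opening: 0.0779
grip_force: 0.0
time_s: 17.27
tcp_pos: [0.6038, -0.2596, 0.1782]
ee_rot: [0.002, 0.707, 0.707, 0.001]
ft_force: [-0.1, -0.2, 0.1]
opening: 0.0868
grip_force: 0.0
1322 [[0.5896, -0.2703, 0.1124], [0.6153, -0.244, 0.1201]] [array([ 0.6025, -0.2572]), array([0.0261, 0.027 ]), np.float64(0.621)]
t 17.32 tcp [ 0.6029 -0.2589  0.176 ] yaw 0.0 q7 0.51 tilt 0.09
shift [0.2879 0.0313 0.006 ] turn -1.57 rows 6.9 12.6 grip 0.08716022771265645 0.0
```

```bash
python3 -m handwheel '0.087 0.04 0.005 0 -0.12;0.087 0.08 0.01 0 -0.24;0.087 0.12 0.015 0 -0.36;0.087 0.16 0.02 0 -0.48;0.087 0.2 0.025 0 -0.6;0.087 0.24 0.03 0 -0.72;0.087 0.27 0.031 0 -0.84;0.087 0.2879 0.0313 0 -0.96;0.087 0.2879 0.0313 0 -1.08;0.087 0.2879 0.0313 0 -1.2'; python3 -m handwheel '0.087 0 0 0 -0.12;0.087 0 0 0 -0.24;0.087 0 0 0 -0.36;0.087 0 0 0 -0.37;0.087 0 0 0 -0.37;0.087 0 0 0 -0.37'; python3 go.py .634 .029 .025 90;python3 wr.py .634 .029 .055 .055 .08; python3 go.py .634 .029 .025 90
```

```text
time_s: 18.15
tcp_pos: [0.6327, 0.0315, 0.1733]
ee_rot: [-0.001, 0.179, 0.984, -0.0]
ft_force: [0.3, -1.3, -0.3]
opening: 0.0869
grip_force: 0.0
time_s: 18.65
tcp_pos: [0.6332, 0.0291, 0.1743]
ee_rot: [-0.001, 0.002, 1.0, 0.0]
ft_force: [0.3, -0.8, -0.0]
opening: 0.0868
grip_force: 0.0
t 18.65 tcp [0.6332 0.0291 0.1743] yaw 89.8 q7 1.51 tilt 0.08
shift [-1.000e-03 -1.000e-04  1.493e-01] turn -0.004 rows 3.6 0.0 grip 0.08683732813097449 0.0
6225 [[0.5938, 0.0018, 0.0558], [0.6668, 0.0577, 0.0708]] [array([0.631 , 0.0298]), array([0.0749, 0.0566]), np.float64(1.1445)]
t 18.7 tcp [0.6334 0.0292 0.1745] yaw 89.8 q7 1.51 tilt 0.06
shift [-0.0008 -0.0002  0.1495] turn -0.003 rows 3.6 0.0 grip 0.08732748233456514 0.0
```

```bash
python3 -m handwheel '0.087 0.0028 0.0003 0.03 -0.015;0.087 0.0028 0.0003 0.07 -0.015;0.087 0.0028 0.0003 0.11 -0.015;0.087 0.0028 0.0003 0.14 -0.015;0.087 0.0028 0.0003 0.1505 -0.015;0.087 0.0028 0.0003 0.1505 -0.015;0.04 0.0028 0.0003 0.1505 -0.015;0.04 0.0028 0.0003 0.1505 -0.015;0.04 0.0028 0.0003 0.1505 -0.015;0.04 0.0028 0.0003 0.1505 -0.015'; python3 -m handwheel '0.04 0 0 0 0;0.04 0 0 0 0;0.04 0 0 0 0;0.04 0 0 0 0'; python3 go.py .46 -.0168 .13 119
```

```text
time_s: 19.53
tcp_pos: [0.6321, 0.0296, 0.0264]
ee_rot: [0.001, -0.007, 1.0, 0.0]
ft_force: [0.5, 0.0, -0.1]
opening: 0.0682
grip_force: 0.0
time_s: 19.87
tcp_pos: [0.6314, 0.0295, 0.0255]
ee_rot: [0.001, -0.007, 1.0, 0.0]
ft_force: [-0.7, -0.3, 6.2]
opening: 0.0573
grip_force: 30.0
t 19.87 tcp [0.6314 0.0295 0.0255] yaw 90.8 q7 1.54 tilt 0.07
shift [ 0.1719 -0.0438 -0.1048] turn -0.491 rows 4.9 3.9 grip 0.05734196730694651 30.000826120376587
```

```bash
python3 -m handwheel '0.04 0 0 -0.03 0;0.04 0 0 -0.07 0;0.04 0 0 -0.1 0;0.04 0.035 -0.008 -0.105 -0.1;0.04 0.07 -0.017 -0.105 -0.2;0.04 0.105 -0.026 -0.105 -0.3;0.04 0.14 -0.035 -0.105 -0.4;0.04 0.165 -0.042 -0.105 -0.49;0.04 0.172 -0.0438 -0.105 -0.491;0.04 0.172 -0.0438 -0.105 -0.491';python3 -m handwheel '0.04 0 0 0 0;0.04 0 0 0 0';  python3 - <<'E'
from h import *
from wr import wcloud
im,P=wcloud(); cv2.imwrite("pics/w5.png",im)
m=(np.hypot(P[...,0]-.46,P[...,1]+.017)<.085)&(P[...,2]>.006)&(P[...,2]<.0135); W=P[m]; print(m.sum(),np.percentile(W,[.5,99.5],axis=0).round(4).tolist(),cv2.minAreaRect(W[:,:2].astype(np.float32)))
E
python3 go.py .46 -.0168 .026 119
```

```text
time_s: 20.7
tcp_pos: [0.4582, -0.0175, 0.1298]
ee_rot: [0.0, -0.249, 0.968, 0.0]
ft_force: [0.8, -0.2, -0.9]
opening: 0.0572
grip_force: 30.0
time_s: 20.87
tcp_pos: [0.4606, -0.0164, 0.1297]
ee_rot: [0.0, -0.25, 0.968, 0.0]
ft_force: [1.4, 0.2, -1.4]
opening: 0.0576
grip_force: 30.0
1096 [[0.389, -0.0868, 0.0062], [0.4859, 0.0277, 0.0114]] ((0.4380858242511749, -0.028379909694194794), (0.05720381438732147, 0.10615137964487076), 29.015071868896484)
t 20.92 tcp [ 0.4605 -0.0164  0.1295] yaw 119.0 q7 2.02 tilt 0.01
shift [ 7.000e-04 -1.000e-04  1.035e-01] turn -0.0 rows 2.5 0.0 grip 0.05752570752199093 29.99935895204544
```

View pics/w5.png

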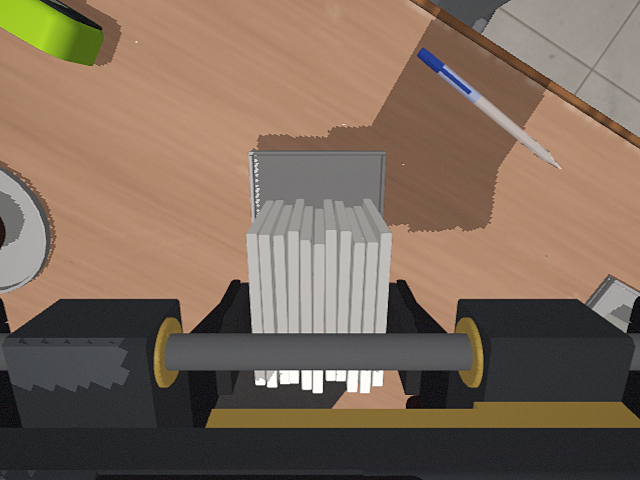

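The bundle is held squarely over the empty square tray, edges parallel (tray at px 250–385 × 152–215), with the tray centre at (0.4595, −0.0165). Lowering.

```bash
python3 -m handwheel '0.04 0 0 0.035 0;0.04 0 0 0.065 0;0.04 0 0 0.085 0;0.04 0 0 0.095 0;0.04 0 0 0.1025 0;0.04 0 0 0.1025 0;0.04 0 0 0.1025 0;0.04 0 0 0.1025 0'; python3 go.py .46 -.0168 .026 119
```

```text
time_s: 21.58
tcp_pos: [0.4605, -0.0168, 0.028]
ee_rot: [0.001, -0.25, 0.968, -0.0]
ft_force: [-0.7, -0.7, -1.3]
opening: 0.0578
grip_force: 30.0
t 21.58 tcp [ 0.4605 -0.0168  0.028 ] yaw 119.0 q7 2.04 tilt 0.09
shift [0.0005 0.0002 0.002 ] turn -0.0 rows 0.0 0.0 grip 0.057765511478195614 29.999115765094757
```

```bash
python3 -m handwheel '0.04 0 0 0.001 0;0.04 0 0 0.001 0;0.087 0 0 0.001 0;0.087 0 0 0.001 0;0.087 0 0 0.001 0;0.087 0 0 0.001 0;0.087 0 0 0.001 0;0.087 0 0 0.001 0'; python3 -m handwheel '0.087 0 0 -0.01 0;0.087 0 0 -0.04 0;0.087 0 0 -0.08 0;0.087 0 0 -0.12 0;0.087 0 0 -0.16 0;0.087 0 0 -0.2 0;0.087 0 0 -0.2 0;0.087 0 0 -0.2 0;0.087 0 0 -0.2 0'; python3 wr.py .46 -.0165 .055 .055 .08 .46 -.0165 .085 .006 .0135
python3 - <<'E'
from h import *
im,d=read_camera("scene"); P=cloud("scene",d); cv2.imwrite("pics/s6.png",im)
def box(n,c,r,lo,hi):
    m=(np.hypot(P[...,0]-c[0],P[...,1]-c[1])<r)&(P[...,2]>lo)&(P[...,2]<hi); W=P[m][:,:2].astype(np.float32); print(n,[np.round(k,4) for k in cv2.minAreaRect(W)])
box("carton",(.428,.289),.06,.064,.078); box("cap",(.602,-.257),.03,.112,.125); box("bundle",(.46,-.017),.06,.055,.075); box("vial",(.577,.151),.03,.01,.05)
E
```

```text
time_s: 22.25
tcp_pos: [0.4596, -0.0169, 0.0261]
ee_rot: [0.0, -0.25, 0.968, 0.0]
ft_force: [-0.1, 0.0, 0.7]
opening: 0.0847
grip_force: 0.0
time_s: 23.0
tcp_pos: [0.4593, -0.017, 0.2261]
ee_rot: [0.0, -0.25, 0.968, 0.0]
ft_force: [0.1, 0.5, 0.2]
opening: 0.0872
grip_force: 0.0
4592 [[0.416, -0.0548, 0.0561], [0.4979, 0.0206, 0.0709]] [array([ 0.4595, -0.0157]), array([0.0749, 0.0569]), np.float64(28.4682)]
1232 [[0.3893, -0.0861, 0.0061], [0.5287, 0.0524, 0.0123]] [array([ 0.4594, -0.0165]), array([0.1063, 0.106 ]), np.float64(28.9944)]
carton [array([0.4267, 0.286 ]), array([0.0818, 0.0329]), np.float64(89.2286)]
cap [array([ 0.6003, -0.2581]), array([0.0283, 0.0266]), np.float64(77.7916)]
bundle [array([ 0.4598, -0.0174]), array([0.0802, 0.0575]), np.float64(28.6102)]
vial [array([0.5751, 0.1516]), array([0.0233, 0.0193]), np.float64(52.7386)]
```

View pics/s6.png

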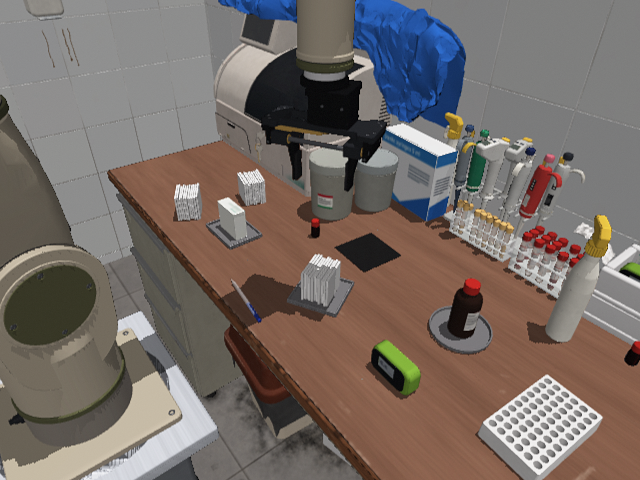

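The scene view shows the carton on the oblong tray (232,220), the bundle on the square tray (320,280) and the bottle on the round tray (465,310). All three are upright, each measured within about 2 mm of its tray centre. The vial and meter haven't moved, and the gripper is clear.

```bash
python3 -c "
from cell import *
print(close_job())"
```

```text
the job is handed in; nothing more can be done
None
```

The job is handed in after about 23 s of robot time: bottle, carton and bundle each stand upright within about 2 mm of their trays' centres with their sides aligned, and the vial and meter are where they were; the judge's verdict was not shown.

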